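# Put the balance weights away in order and cover them

## Task

The balance has been checked: put the four steel weights back into the wells of their wooden block, each in the well of its own size, so that they stand in a row from the largest beside the brass key down to the smallest. When all four stand in place, set the wooden cover over them, turned so that the notch in its end goes over the brass key, fully down on the base board. Leave the two glass vials standing where they are.

Things in the scene. Friction and masses are not known exactly. Their poses are not given: they have to be found in the camera images.
- weight_500: the largest of four cylindrical steel knob weights (500 g), loose, upright on the worktop: body 38 mm in diameter and 47 mm high, above it a narrow neck and a round lifting knob 24 mm in diameter from 52 to 66 mm above the foot; 66 mm high in all. Origin: centre of its flat underside, z up; round, so its yaw means nothing.
- weight_200: the second largest of four cylindrical steel knob weights (200 g), loose, upright on the worktop: body 28 mm in diameter and 35 mm high, above it a narrow neck and a round lifting knob 18 mm in diameter from 40 to 52 mm above the foot; 52 mm high in all. Origin: centre of its flat underside, z up; round, so its yaw means nothing.
- weight_100: the third largest of four cylindrical steel knob weights (100 g), loose, upright on the worktop: body 22 mm in diameter and 28 mm high, above it a narrow neck and a round lifting knob 14.5 mm in diameter from 32 to 42 mm above the foot; 42 mm high in all. Origin: centre of its flat underside, z up; round, so its yaw means nothing.
- weight_50: the smallest of four cylindrical steel knob weights (50 g), loose, upright on the worktop: body 18 mm in diameter and 22 mm high, above it a narrow neck and a round lifting knob 12 mm in diameter from 25 to 34 mm above the foot; 34 mm high in all. Origin: centre of its flat underside, z up; round, so its yaw means nothing.
- block: fixed wooden block: base board 194x82 mm, its top 9 mm over the worktop; on it a paler block 170x58, top at 23 mm, with a row of 4 graded round wells. Origin: centre, on the worktop; x along the row to the largest well and the brass key, z up. Wells at y 0, x +56.5 (43 wide, 500 g), +8.5 (33, 200 g), -31.5 (27, 100 g), -66.5 mm (23, 50 g); 10 deep, 3 mm chamfer. Key 10x10 mm at x +90, tip at 23.
- cover: loose wooden hood, 188x76x80 mm outside, walls 4, 0.22 kg; on its roof a dark round knob 24 mm wide, 92 to 105 mm above the lower edge. Origin: centre, at the lower edge; x along its length to the end wall with the key notch (16 wide, 17 high, open below; brass plate on the roof above it). Put on, x points as the block's; 5 mm spare all round, its edge rests on the base board, 9 mm up.
- vial_a: a glass sample vial with a white screw cap, 22 mm in diameter and 48 mm high, standing among the weights; not to be moved. Origin: centre of its underside.
- vial_b: a glass sample vial with a black screw cap, 22 mm in diameter and 48 mm high, standing among the weights; not to be moved. Origin: centre of its underside.

How it is judged (in metres and radians):
On the way:
1. all four weights stand in their own wells (x of weight_500 in the frame of block between 0.0505 and 0.0625 m and y of weight_500 in the frame of block between -0.006 and 0.006 m and z of weight_500 in the frame of block between 0.01 and 0.016 m and angle between each of weight_500, weight_200, weight_100, weight_50's own z axis and vertical below 0.12 rad and x of weight_200 in the frame of block between 0.0025 and 0.0145 m and y of weight_200 in the frame of block between -0.006 and 0.006 m and z of weight_200 in the frame of block between 0.01 and 0.016 m and x of weight_100 in the frame of block between -0.0375 and -0.0255 m and y of weight_100 in the frame of block between -0.006 and 0.006 m and z of weight_100 in the frame of block between 0.01 and 0.016 m and x of weight_50 in the frame of block between -0.0725 and -0.0605 m and y of weight_50 in the frame of block between -0.006 and 0.006 m and z of weight_50 in the frame of block between 0.01 and 0.016 m), for 0.2 s.
At the end, for the whole second after the job is handed in: Each weight upright on the floor of its own well (6 mm in x and y, 3 mm in height, 0.12 rad), the cover fully down over them with its notch on the key (7 mm in x and y, 3 mm in height, 0.04 rad), all at rest, both vials standing within 30 mm of where they were (all of step 1 and x of cover in the frame of block between -0.007 and 0.007 m and y of cover in the frame of block between -0.007 and 0.007 m and z of cover in the frame of block between 0.006 and 0.012 m and angle between cover's own z axis and vertical below 0.04 rad and linear speed of each of weight_500, weight_200, weight_100, weight_50, cover below 0.02 m/s); the robot touches nothing.
It fails at once if the vial with the white cap is knocked over or pushed away (angle between vial_a's own z axis and vertical above 0.4 rad or distance of vial_a from where it was at the start of the episode above 0.03 m).
It fails at once if the vial with the black cap is knocked over or pushed away (angle between vial_b's own z axis and vertical above 0.4 rad or distance of vial_b from where it was at the start of the episode above 0.03 m).
It also fails if it takes over 136 s, if anything falls off the work surface, if the arm or the gripper's body presses on something with over 40 N, if the wrist force passes 120 N, or if a joint passes its speed limit or range.

## Robot

A 6-joint arm with a two-finger parallel gripper is mounted at the origin on a cart in front of the work surface, level with it; the furniture and walls round the work are solid. World frame = base frame: x ahead of the robot, y to its left, z up, the work surface at z = 0. Lengths are in mm, angles in rad, forces in N, time in s.
With the tool pointing down it reaches from about 350 to 775 mm from the base axis. Payload 7.3 kg.
Tool frame: the origin (TCP) lies on the centre line of the jaws, within the pads' length; the fingertips stand 11 mm ahead of it and the grasp point (between the pads) lies 8 mm behind it; z points along the fingers, y is the line along which they close (so a half turn about z gives the same grasp; the last joint's range is limited). The gripper opens to 92 mm and grips with 3 to 60 N. Pads are 19 mm wide; open, the fingers measure 130 mm over their backs; the gripper's body (75 mm by 190 mm) begins 47 mm behind the grasp point.
Start: joints at [-1.37, 0.342, 1.524, -0, 1.275, -0.146], TCP at [178.465, -493.755, 237.741] pointing down, gripper open.
Joint ranges: [-2.53, 2.53], [-0.77, 2.02], [0.04, 2.7], [-1, 4.14], [0.28, 2.66], [-3.11, 3.11]. Speed limits (rad/s): [2.57, 2.57, 3.14, 3.14, 3.14, 3.14].

## Interface

Orientations are given as [roll, pitch, yaw] about the fixed x, y, z axes, in that order (R = Rz(yaw) Ry(pitch) Rx(roll)).
In Python, from plant import bot gives the robot as it stands.
- The arm moves only by the tool step_arm, never from a script. Its argument "deltas" is a list of rows, each a list of 5 numbers: the opening, from 0 (shut) to 1 (fully open), then the shift along the tool's x, y, z each as a share of 0.5 m, from -1 to 1, then the turn about the tool's z as a share of pi/2 rad, from -1 to 1. In form: [[claw, x, y, z, turn], ...]. A call has 1 to 8 rows; each row shifts and turns the commanded pose from where the row before left it, along the tool's axes as they then stand; what a row does not reach is not made up. A row lasts 1/10 s, in which the tool goes at most 50 mm and 8.59 degrees, less where a joint would pass 70% of its speed; a pose out of reach is approached as far as the arm can. A call with a number of a shift or a turn outside -1 to 1 is refused whole. A call with a gripper value outside its range is refused whole. The fingers move at their own pace and stop on an object; the grip force is fixed at half the most. Time passes only in rows, so rows that do not move let the fingers close. It gives the time, the measured TCP pose, the force, the opening and the grip force at its end, in the units of the state.
- bot.get_obs(): the state, without advancing time (a new reading comes with each control period).
- bot.capture(name): name is "scene" or "top" or "wrist"; returns (picture, depth): 480x640x3 uint8, red, green, blue; 480x640 float32, mm along the optical axis (not along the pixel's ray), 0 where there is no reading.
- bot.camera_params(name): a dict with "fov_y" (degrees; the focal length in pixels is half the picture's height over the tangent of half this angle, whatever the lens; pixels are square), "cx", "cy" (the principal point, pixels), "rvec" (rotation vector, rad) and "tvec" (3), from world to camera coordinates, as OpenCV has them. Camera axes: x right, y down, z forward; pixel columns grow to the right and rows downward; lengths in mm; the calibration is good to about 2 mm. The wrist camera is an equidistant fisheye: a pixel r from the principal point sees the ray r / f radians off the axis. A picture is of the moment at which its call begins: read the wrist's pose just before it. camera_params takes no time and is no camera call; for the wrist camera it gives the pose at the moment of the call.
- bot.close_job(): hands the job in; it is judged then, once.
The state is a dict: "time": time; "joint_positions": joint angles; "dq": joint speeds; "tau": joint torques, N m; "tool_pos": TCP position; "tcp_rot": TCP orientation; "contact_force": force on the tool from outside, world axes, zero at the start; "moment": the same for the moment, N m; "grip_width": finger opening in mm; "finger_force": force on a finger pad.
Only numpy, scipy, OpenCV 4.12 (cv2) and the standard library are available. Lean on these libraries where they do the work, as an engineer would, in place of code of your own. Each camera call takes 0.05 s, during which the arm holds its last target. There are 200 camera calls.

## Working session

There is one attempt and no reset: what is moved stays moved. The work goes in short steps, Python scripts to look and compute and a tool call to move; the robot and the scene stay as the last step left them, time stands still between calls to the robot, and variables do not carry over. Pictures are saved under pics/ and viewed, at most 14 in all, crops included, and the job is handed in when it is done.

Besides the shell and the picture viewer there is one more tool, called after "Request:" by a JSON object that holds its "method" and its "body". step_arm: Moves the arm, as the interface text tells. Shift numbers are shares of 0.5 m and turn numbers shares of pi/2 rad, none past 1 either way. Its arguments: {"type":"object","properties":{"deltas":{"type":"array","items":{"type":"array","items":{"type":"number","minimum":-1,"maximum":1}}}},"required":["deltas"]}

```bash
mkdir -p pics; ls; python3 - <<'E'
from plant import bot
import cv2,numpy as np
for n in ["scene","top"]:
    im,d=bot.capture(n); cv2.imwrite(f"pics/{n}0.png",im[:,:,::-1]); np.savez(f"{n}0.npz",im=im,d=d)
    print(n,bot.camera_params(n))
print(bot.get_obs())
E
```

```text
pics
scene {'fov_y': 57.337278747282575, 'cx': 325.1540372943194, 'cy': 230.66746716781358, 'rvec': array([ 0.88682578, -2.41731602,  1.16646151]), 'tvec': array([343.0081006 , 194.65420032, 840.81087704])}
top {'fov_y': 52.967073037447946, 'cx': 324.4540773223937, 'cy': 239.7374173382487, 'rvec': array([ 2.19826909, -2.1470099 ,  0.08225564]), 'tvec': array([ 37.41760177, 425.8929942 , 891.29125323])}
{'time': 0.1, 'joint_positions': array([-1.37000602e+00,  3.42613644e-01,  1.52490999e+00, -6.01805948e-06,
        1.27538107e+00, -1.45991415e-01]), 'dq': array([ 0.00076052,  0.00015397, -0.00234059,  0.00262683,  0.00131991,
       -0.00094901]), 'tau': array([ 2.17385030e-03, -4.32003701e+01, -2.44694906e+01,  7.19736493e-02,
        5.26879902e-02, -5.15536908e-05]), 'tool_pos': array([ 178.38857202, -493.40400707,  237.13890882]), 'tcp_rot': array([-3.14029372e+00, -1.85174852e-04,  3.46783359e-01]), 'contact_force': array([-0.0283549 , -0.17692993,  0.42018467]), 'moment': array([-0.00485842, -0.02775395, -0.01321746]), 'finger_force': 0.0, 'grip_width': 91.90818661936588}
```

View pics/top0.png

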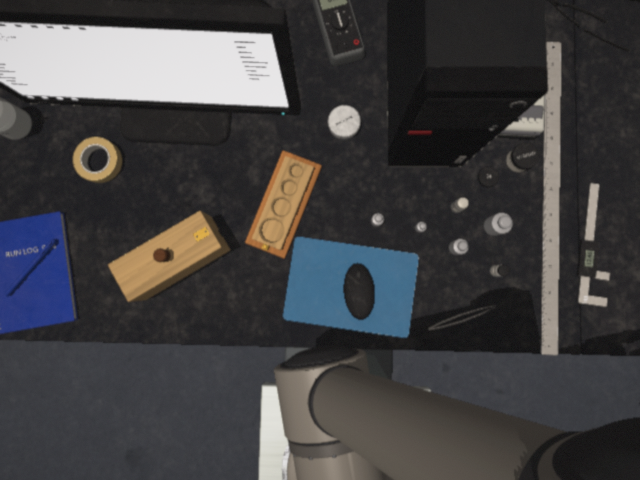

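View pics/scene0.png

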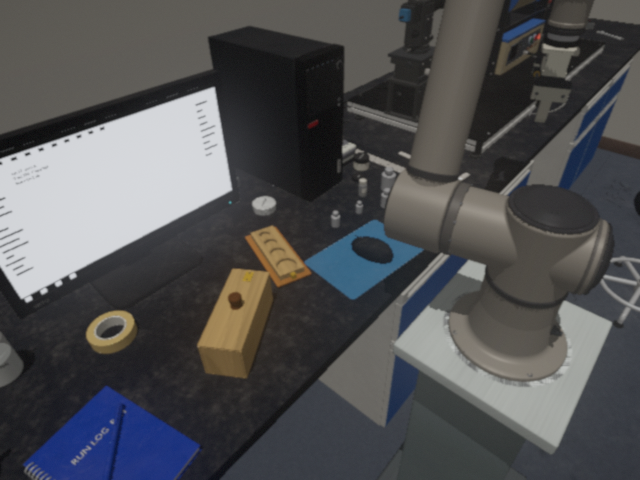

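The top view shows the block at about (283,205), with the largest well and key at its lower end. The cover is at (167,257) with its brass plate at (203,234). The small items are around (370–530, 150–280), so I'll zoom in there.

```bash
cat > h.py <<'E'
from plant import bot
import cv2,numpy as np
def K(p):
    f=240/np.tan(np.radians(p['fov_y'])/2); return f,p['cx'],p['cy']
def unproj(p,u,v,d=None,z=None):
    """pinhole pixel -> world, at depth d or on the plane of height z"""
    f,cx,cy=K(p); R=cv2.Rodrigues(p['rvec'])[0]; t=p['tvec']
    r=np.stack([(np.asarray(u,float)-cx)/f,(np.asarray(v,float)-cy)/f,np.ones_like(np.asarray(u,float))],-1)
    c=-R.T@t; w=r@R
    s=d if d is not None else (z-c[2])/w[...,2]
    return c+w*np.asarray(s)[...,None]
E
python3 - <<'E'
from h import *
a=np.load("top0.npz"); im,d=a['im'],a['d']; p=bot.camera_params("top")
cv2.imwrite("pics/c1.png",cv2.resize(im[140:290,350:550,::-1],None,fx=4,fy=4,interpolation=cv2.INTER_CUBIC))
v,u=np.mgrid[0:480,0:640]; P=unproj(p,u,v,d); np.save("P.npy",P)
Z=P[...,2]; m=((Z>12)&(Z<140)&(d>0)).astype(np.uint8)
n,l,s,c=cv2.connectedComponentsWithStats(m)
for i in range(1,n):
    if s[i,4]<20: continue
    q=P[l==i]; zt=np.percentile(q[:,2],97); t=q[q[:,2]>zt-5]
    print(i,c[i].round(),s[i,4],"zmax",zt.round(1),"topcentre",np.median(t,0).round(1))
print(np.median(Z[230:340,70:260][Z[230:340,70:260]<8]))
E
```

```text
1 [339.  30.] 2265 zmax 43.5 topcentre [844.8  29.3  42.4]
2 [411. 118.] 2852 zmax 136.8 topcentre [581.7 -69.1 136.5]
7 [163. 109.] 5739 zmax 137.4 topcentre [652.7 347.1 136.6]
8 [528. 121.] 922 zmax 57.3 topcentre [ 667.2 -333.6   54.4]
9 [ 12. 120.] 895 zmax 90.0 topcentre [642.2 631.6  89.3]
10 [344. 121.] 818 zmax 25.8 topcentre [655.   15.7  22.9]
16 [ 96. 159.] 1155 zmax 27.9 topcentre [570.2 489.5  25.1]
26 [523. 156.] 674 zmax 42.6 topcentre [ 590.  -323.8   40.2]
29 [283. 203.] 2807 zmax 26.7 topcentre [504.  125.9  24.1]
84 [460. 204.] 169 zmax 51.6 topcentre [ 496.4 -203.7   49.3]
91 [ 33. 273.] 7017 zmax 24.7 topcentre [361.9 598.6  24.7]
92 [168. 257.] 5434 zmax 99.6 topcentre [385.  326.2 105.5]
95 [377. 219.] 114 zmax 44.8 topcentre [465.5 -50.5  42.4]
96 [498. 224.] 456 zmax 68.6 topcentre [ 461.6 -274.6   66.4]
104 [421. 226.] 77 zmax 37.2 topcentre [ 454.8 -133.5   34.8]
112 [459. 246.] 217 zmax 54.6 topcentre [ 418.1 -202.5   52.3]
153 [359. 291.] 1435 zmax 41.5 topcentre [325.1 -19.8  39. ]
155 [500. 270.] 180 zmax 51.4 topcentre [ 374.9 -277.6   48.9]
179 [291. 465.] 27 zmax 16.6 topcentre [ 9.6 96.8 12.9]
182 [293. 474.] 38 zmax 15.7 topcentre [-4.7 93.7 13.2]
183 [386. 477.] 39 zmax 80.6 topcentre [ 19.  -63.1  78.9]
1.0661669772368327
```

View pics/c1.png

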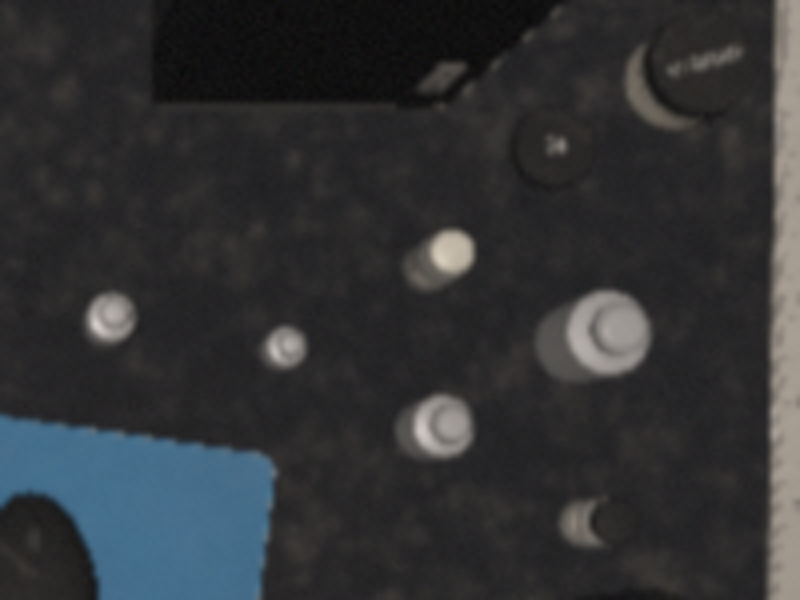

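Identified in the crop (4x, offset 350,140):

| Item | Crop pixel | World position (mm) |
|---|---|---|
| w100 | (110,318) | (465,-50) |
| w50 | (285,347) | (455,-133) |
| w200 | (440,426) | (418,-202) |
| w500 | (610,332) | (462,-275) |
| vial_a (white cap) | (450,252) | (496,-204) |
| vial_b (black cap) | (612,522) | (375,-278) |

The heights match the given sizes. Next I'll fit the block and cover poses and check for tall obstacles.

```bash
python3 - <<'E'
from h import *
P=np.load("P.npy"); a=np.load("top0.npz"); im,d=a['im'],a['d']; p=bot.camera_params("top")
def rect(sl,z0,z1):
    m=np.zeros((480,640),np.uint8); Z=P[...,2]
    m[sl]=((Z>z0)&(Z<z1)&(d>0))[sl]
    m=cv2.morphologyEx(m,cv2.MORPH_OPEN,np.ones((3,3)))
    n,l,s,c=cv2.connectedComponentsWithStats(m); k=1+np.argmax(s[1:,4])
    q=P[l==k][:,:2].astype(np.float32); return cv2.minAreaRect(q),np.median(P[l==k][:,2])
print("block top",rect(np.s_[145:265,235:330],19,32))
print("block all",rect(np.s_[145:265,235:330],5,32))
print("cover top",rect(np.s_[200:310,100:240],74,90))
# wells: bright-wood vs. sub-floor depth
m=np.zeros((480,640),bool); m[150:260,240:325]=True
# well ellipse detection from upscaled grey image
g=cv2.resize(im[145:265,235:330],None,fx=6,fy=6,interpolation=cv2.INTER_CUBIC); cv2.imwrite("pics/blk.png",g[:,:,::-1])
# brass: saturated yellow
hsv=cv2.cvtColor(im,cv2.COLOR_RGB2HSV); 
y=(hsv[...,0]>22)&(hsv[...,0]<32)&(hsv[...,1]>170)&(hsv[...,2]>120)
for sl in (np.s_[215:255,185:220],np.s_[230:260,250:285]):
    k=np.zeros((480,640),bool);k[sl]=y[sl]; print("brass",k.sum(),np.median(P[k],0) if k.any() else None)
Z=P[...,2]
t=(Z>75)&(Z<800)&(P[...,0]<700)&(P[...,0]>330)
for y0 in range(-350,420,50):
    k=t&(P[...,1]>y0)&(P[...,1]<y0+50); 
    if k.any(): print(y0,"min x",np.percentile(P[k][:,0],1).round(),"zmax",P[k][:,2].max().round())
s=np.load("scene0.npz"); ps=bot.camera_params("scene"); v,u=np.mgrid[0:480,0:640]; Q=unproj(ps,u,v,s['d'])
# scene-camera check: top of each knob
for n,c,h in (("w500",(461.6,-274.6),66),("w200",(418.1,-202.5),52),("w100",(465.5,-50.5),42),("w50",(454.8,-133.5),34),("va",(496.4,-203.7),48)):
    k=(np.hypot(Q[...,0]-c[0],Q[...,1]-c[1])<22)&(abs(Q[...,2]-h)<4)&(s['d']>0)
    print(n,k.sum(),Q[k].mean(0).round(1) if k.any() else None)
E
```

```text
block top (((490.09844970703125, 130.11956787109375), (58.67634582519531, 179.64358520507812), 69.81194305419922), np.float64(23.816167332632062))
block all (((494.6913757324219, 128.49717712402344), (82.6584701538086, 194.57650756835938), 69.74468231201172), np.float64(15.608016779875356))
cover top (((385.37786865234375, 328.3266296386719), (76.7874755859375, 188.73712158203125), 32.13002395629883), np.float64(81.05246813102849))
brass 0 None
brass 0 None
-250 min x 571.0 zmax 387.0
-200 min x 569.0 zmax 387.0
-150 min x 569.0 zmax 388.0
-100 min x 568.0 zmax 387.0
50 min x 643.0 zmax 391.0
100 min x 644.0 zmax 392.0
150 min x 645.0 zmax 393.0
200 min x 402.0 zmax 393.0
250 min x 371.0 zmax 393.0
300 min x 341.0 zmax 392.0
350 min x 333.0 zmax 392.0
400 min x 344.0 zmax 392.0
w500 40 [ 456.9 -274.7   65.9]
w200 26 [ 414.1 -203.4   51.8]
w100 20 [461.8 -51.5  41.2]
w50 13 [ 451.  -135.6   33.3]
va 35 [ 491.9 -204.    48.4]
```

View pics/blk.png

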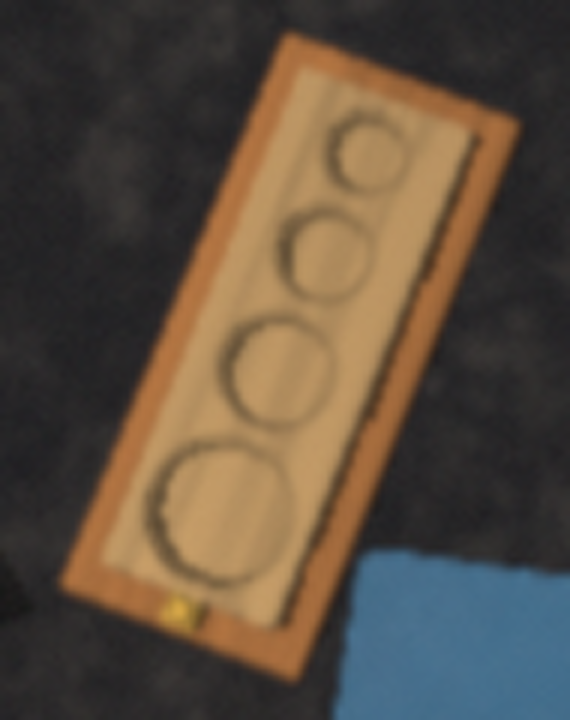

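Block fit: centre (494.7,128.5), x axis at 159.7°. The sizes match 82x194. Cover: centre (385.4,328.3), x axis at -57.9°. I'll use tool yaw -20.26° for all the weights, so the jaws close across the row, starting with w500.

Request:
{"method": "step_arm", "body": {"deltas": [[0.65, 0, 0, 0, 0.089], [0.65, 0, 0, 0, 0.089], [0.65, 0, 0, 0, 0.089], [0.65, 0, 0, 0, 0.089], [0.65, 0, 0, 0, 0.089], [0.65, 0, 0, 0, 0]]}}

```text
time: 0.7
tool_pos: [178.4, -493.5, 237.3]
tcp_rot: [-3.141, 0.0, -0.353]
contact_force: [-0.7, 0.0, 0.3]
grip_width: 59.9
finger_force: 0.0
```

Request:
{"method": "step_arm", "body": {"deltas": [[0.65, 0.047, -0.075, 0, 0], [0.65, 0.047, -0.075, 0, 0], [0.65, 0.047, -0.075, 0, 0], [0.65, 0.047, -0.075, 0, 0], [0.65, 0.047, -0.075, 0, 0], [0.65, 0.047, -0.075, 0, 0], [0.65, 0.047, -0.075, 0, 0], [0.65, 0.047, -0.075, 0, 0]]}}

```text
time: 1.5
tool_pos: [459.6, -275.6, 237.6]
tcp_rot: [3.142, 0.0, -0.348]
contact_force: [-0.2, -0.2, 0.4]
grip_width: 59.7
finger_force: 0.0
```

```bash
cat >> h.py <<'E'
def go(x,y,z,yaw=None):
    """print the move from the present pose to (x,y,z,yaw) in tool shares"""
    o=bot.get_obs(); c=o['tool_pos']; w=o['tcp_rot'][2]
    t=w if yaw is None else yaw
    dx,dy=x-c[0],y-c[1]
    s=np.array([np.cos(t)*dx+np.sin(t)*dy, np.sin(t)*dx-np.cos(t)*dy, c[2]-z])/500
    tr=(w-t+np.pi)%(2*np.pi)-np.pi
    print("pose",c.round(1),"yaw",round(np.degrees(w),2),"t",round(o['time'],2),"grip",round(o['grip_width'],1),"F",o['contact_force'].round(1),"q6",o['joint_positions'][5].round(2))
    print("total shares xyz",s.round(4),"turn",round(tr/(np.pi/2),4),"(shift in axes after turn)")
def wproj(p,X):
    """world points -> wrist fisheye pixels"""
    f,cx,cy=K(p); R=cv2.Rodrigues(p['rvec'])[0]; c=np.atleast_2d(X)@R.T+p['tvec']
    th=np.arctan2(np.hypot(c[:,0],c[:,1]),c[:,2]); ph=np.arctan2(c[:,1],c[:,0])
    return np.stack([cx+f*th*np.cos(ph),cy+f*th*np.sin(ph)],-1)
def wunproj(p,u,v,z):
    f,cx,cy=K(p); R=cv2.Rodrigues(p['rvec'])[0]
    a,b=np.asarray(u,float)-cx,np.asarray(v,float)-cy; th=np.hypot(a,b)/f; ph=np.arctan2(b,a)
    r=np.stack([np.sin(th)*np.cos(ph),np.sin(th)*np.sin(ph),np.cos(th)],-1)@R
    c=-R.T@p['tvec']; return c+r*((z-c[2])/r[...,2])[...,None]
def wcloud(p,d):
    f,cx,cy=K(p); R=cv2.Rodrigues(p['rvec'])[0]
    v,u=np.mgrid[0:480,0:640]; a,b=u-cx,v-cy; th=np.hypot(a,b)/f; ph=np.arctan2(b,a)
    r=np.stack([np.tan(th)*np.cos(ph),np.tan(th)*np.sin(ph),np.ones_like(th)],-1)*d[...,None]
    return (r-p['tvec'])@R
E
python3 - <<'E'
from h import *
go(461.6,-274.6,140,np.radians(-20.26))
p=bot.camera_params("wrist"); im,d=bot.capture("wrist"); np.savez("w1.npz",im=im,d=d)
cv2.imwrite("pics/w1.png",im[:,:,::-1]); print(p)
Q=wcloud(p,d)
for n,c,h in (("w500",(461.6,-274.6),66),("w200",(418.1,-202.5),52),("w100",(465.5,-50.5),42),("w50",(454.8,-133.5),34),("va",(496.4,-203.7),48),("vb",(375,-277.6),48)):
    k=(np.hypot(Q[...,0]-c[0],Q[...,1]-c[1])<22)&(abs(Q[...,2]-h)<4)&(d>0)
    print(n,k.sum(),Q[k].mean(0).round(1) if k.any() else None, "proj",wproj(p,[*c,h]).round())
E
```

```text
pose [ 459.6 -275.6  237.6] yaw -19.93 t 1.5 grip 59.7 F [-0.2 -0.2  0.4] q6 1.24
total shares xyz [ 0.0031 -0.0032  0.1952] turn 0.0037 (shift in axes after turn)
{'fov_y': 65.70646984690485, 'cx': 321.50033294810044, 'cy': 243.7459577051332, 'rvec': array([-1.68565912,  2.40734141,  0.37608083]), 'tvec': array([-101.49315933,  462.6165079 ,  552.25319903])}
w500 506 [ 461.7 -276.4   65.2] proj [[320. 222.]]
w200 229 [ 418.3 -205.    50.9] proj [[267. 283.]]
w100 99 [465.8 -52.7  40.8] proj [[129. 282.]]
w50 89 [ 455.3 -135.1   32.7] proj [[196. 265.]]
va 340 [ 496.6 -205.4   47.9] proj [[237. 209.]]
vb 306 [ 375.9 -278.8   47.8] proj [[353. 295.]]
```

View pics/w1.png

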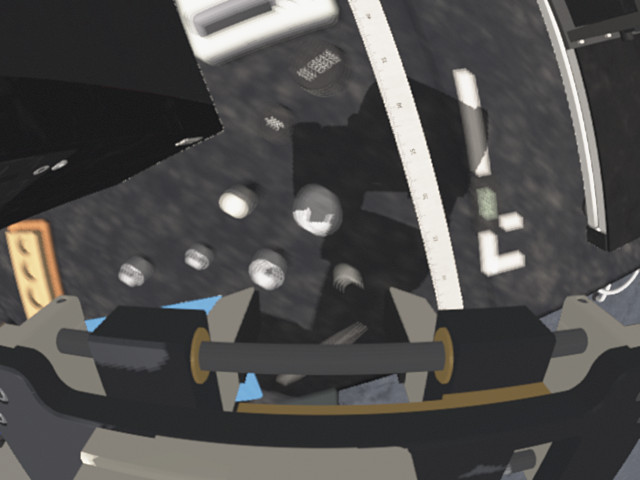

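The wrist view shows w500 at (317,212), the vials at (236,203) and (347,277), and w200 at (267,270). Its measurements agree with the top camera to about 1.5 mm, so I'll descend onto w500.

Request:
{"method": "step_arm", "body": {"deltas": [[0.65, 0.0037, -0.001, 0.06, 0.0037], [0.65, 0, 0, 0.08, 0], [0.65, 0, 0, 0.08, 0], [0.65, 0, 0, 0.08, 0], [0.65, 0, 0, 0.06, 0], [0.65, 0, 0, 0.04, 0], [0.65, 0, 0, 0.013, 0], [0.65, 0, 0, 0, 0]]}}

```text
time: 2.35
tool_pos: [459.9, -277.1, 30.6]
tcp_rot: [-3.141, 0.002, -0.356]
contact_force: [-0.5, -0.5, 0.4]
grip_width: 59.4
finger_force: 0.0
```

Request:
{"method": "step_arm", "body": {"deltas": [[0.2, 0, 0, 0, 0], [0.2, 0, 0, 0, 0], [0.2, 0, 0, 0, 0], [0.2, 0, 0, 0, 0]]}}

```text
time: 2.75
tool_pos: [460.8, -277.4, 32.2]
tcp_rot: [3.141, -0.002, -0.358]
contact_force: [-0.6, 1.0, 4.8]
grip_width: 37.3
finger_force: 30.0
```

Request:
{"method": "step_arm", "body": {"deltas": [[0.2, 0, 0, -0.03, 0], [0.2, 0, 0, -0.06, 0], [0.2, 0, 0, -0.06, 0], [0.2, 0, 0, -0.05, 0], [0.2, -0.033, -0.0784, 0, 0], [0.2, -0.033, -0.0784, 0, 0], [0.2, -0.033, -0.0784, 0, 0], [0.2, -0.033, -0.0784, 0, 0]]}}

```text
time: 3.55
tool_pos: [452.5, -105.6, 130.9]
tcp_rot: [3.142, 0.001, -0.358]
contact_force: [0.8, 0.2, -4.9]
grip_width: 37.3
finger_force: 30.0
```

Request:
{"method": "step_arm", "body": {"deltas": [[0.2, -0.033, -0.0784, 0, 0], [0.2, -0.033, -0.0784, 0, 0], [0.2, -0.033, -0.0784, 0, 0], [0.2, -0.033, -0.0784, 0, 0], [0.2, -0.033, -0.0784, 0, 0], [0.2, -0.033, -0.0784, 0, 0], [0.2, 0, 0, 0, 0], [0.2, 0, 0, 0, 0]]}}

```text
time: 4.35
tool_pos: [442.3, 148.6, 130.8]
tcp_rot: [3.141, 0.001, -0.355]
contact_force: [0.7, 0.2, -5.5]
grip_width: 37.4
finger_force: 30.0
```

```bash
python3 - <<'E'
from h import *
for i in range(3): go(441.7,148.1,45,np.radians(-20.26))
p=bot.camera_params("wrist"); im,d=bot.capture("wrist"); np.savez("w2.npz",im=im,d=d)
cv2.imwrite("pics/w2.png",im[:,:,::-1])
for i in range(2): go(441.7,148.1,45,np.radians(-20.26))
Q=wcloud(p,d)
k=(d>0)&(np.hypot(Q[...,0]-495,Q[...,1]-128)<105)
v,u=np.nonzero(k); print(len(v))
m=(k&(Q[...,2]>19)&(Q[...,2]<28)).astype(np.uint8); print("top",cv2.minAreaRect(Q[m>0][:,:2].astype(np.float32)))
b=np.array([494.7,128.5]); ax=np.array([-.938,.346])
for n,s in (("500",56.5),("200",8.5),("100",-31.5),("50",-66.5)):
    print(n,b+s*ax,wproj(p,[*(b+s*ax),23]).round())
E
```

```text
pose [442.3 148.6 130.8] yaw -20.34 t 4.35 grip 37.4 F [ 0.7  0.2 -5.5] q6 2.09
total shares xyz [-0.0008  0.0014  0.1716] turn -0.0008 (shift in axes after turn)
pose [442.3 148.6 130.8] yaw -20.34 t 4.35 grip 37.4 F [ 0.7  0.2 -5.5] q6 2.09
total shares xyz [-0.0008  0.0014  0.1716] turn -0.0008 (shift in axes after turn)
pose [442.3 148.6 130.8] yaw -20.34 t 4.35 grip 37.4 F [ 0.7  0.2 -5.5] q6 2.09
total shares xyz [-0.0008  0.0014  0.1716] turn -0.0008 (shift in axes after turn)
pose [442.6 147.7 130.8] yaw -20.44 t 4.4 grip 37.2 F [-0.4 -0.4 -5.1] q6 2.09
total shares xyz [-0.0019 -0.0002  0.1717] turn -0.002 (shift in axes after turn)
pose [442.6 147.7 130.8] yaw -20.44 t 4.4 grip 37.2 F [-0.4 -0.4 -5.1] q6 2.09
total shares xyz [-0.0019 -0.0002  0.1717] turn -0.002 (shift in axes after turn)
157297
top ((493.67376708984375, 128.60580444335938), (58.72954559326172, 170.51853942871094), 69.55311584472656)
500 [441.703 148.049] [[323. 246.]]
200 [486.727 131.441] [[323. 180.]]
100 [524.247 117.601] [[323. 122.]]
50 [557.077 105.491] [[323.  71.]]
```

View pics/w2.png

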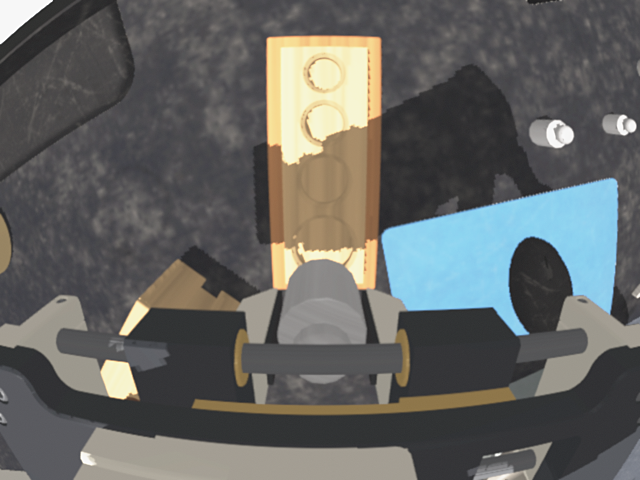

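The wells appear at (323,70), (322,122), (323,180) and (323,243), as predicted. I'll lower w500.

Request:
{"method": "step_arm", "body": {"deltas": [[0.2, -0.0015, 0, 0.05, 0], [0.2, -0.0015, 0, 0.05, 0], [0.2, 0, 0, 0.04, 0], [0.2, 0, 0, 0.016, 0], [0.2, 0, 0, 0.008, 0], [0.2, 0, 0, 0.006, 0], [0.2, 0, 0, 0, 0]]}}

```text
time: 5.1
tool_pos: [442.2, 148.0, 46.6]
tcp_rot: [-3.141, -0.001, -0.358]
contact_force: [-0.7, 0.7, -5.4]
grip_width: 37.0
finger_force: 30.0
```

Request:
{"method": "step_arm", "body": {"deltas": [[0.2, 0, 0, 0.003, 0], [0.2, 0, 0, 0.001, 0], [0.2, 0, 0, 0, 0], [0.6, 0, 0, 0, 0], [0.6, 0, 0, 0, 0], [0.6, 0, 0, 0, 0]]}}

```text
time: 5.7
tool_pos: [441.9, 148.4, 44.3]
tcp_rot: [-3.141, -0.0, -0.358]
contact_force: [-0.1, -0.2, -0.7]
grip_width: 54.0
finger_force: 0.0
```

Request:
{"method": "step_arm", "body": {"deltas": [[0.6, 0, 0, -0.04, 0], [0.5, 0, 0, -0.06, 0], [0.5, 0, 0, -0.06, 0], [0.5, 0, 0, -0.06, 0], [0.5, 0.0249, 0.0846, 0, 0], [0.5, 0.0249, 0.0846, 0, 0], [0.5, 0.0249, 0.0846, 0, 0], [0.5, 0.0249, 0.0846, 0, 0]]}}

```text
time: 6.5
tool_pos: [428.8, -29.1, 154.4]
tcp_rot: [-3.142, -0.001, -0.357]
contact_force: [0.7, -0.9, 0.1]
grip_width: 46.3
finger_force: 0.0
```

Request:
{"method": "step_arm", "body": {"deltas": [[0.5, 0.0249, 0.0846, 0, 0], [0.5, 0.0249, 0.0846, 0, 0], [0.5, 0.0249, 0.0846, 0, 0], [0.5, 0.0249, 0.0846, 0, 0], [0.5, 0, 0, 0, 0]]}}

```text
time: 7.0
tool_pos: [416.4, -208.3, 154.3]
tcp_rot: [3.14, -0.002, -0.363]
contact_force: [0.5, 0.0, -0.1]
grip_width: 45.9
finger_force: 0.0
```

```bash
cat >> h.py <<'E'
B=np.array([494.2,128.5]); AX=np.array([-.938,.346])
WELL={n:B+s*AX for n,s in (("w500",56.5),("w200",8.5),("w100",-31.5),("w50",-66.5))}
H=dict(w500=66,w200=52,w100=42,w50=34,va=48,vb=48)
START=dict(w500=(461.6,-275.5),w200=(418.2,-203.7),w100=(465.6,-51.6),w50=(455,-134.3),va=(496.4,-204.5),vb=(375.4,-278.2))
def look(cam="wrist",placed=(),name=None):
    p=bot.camera_params(cam); im,d=bot.capture(cam)
    if name: cv2.imwrite(f"pics/{name}.png",im[:,:,::-1])
    if cam=="wrist": Q=wcloud(p,d)
    else: v,u=np.mgrid[0:480,0:640]; Q=unproj(p,u,v,d)
    for n,h in H.items():
        c=WELL[n] if n in placed else START[n]; z=h+13*(n in placed)
        k=(np.hypot(Q[...,0]-c[0],Q[...,1]-c[1])<22)&(abs(Q[...,2]-z)<5)&(d>0)
        print(n,k.sum(),"off by",(Q[k].mean(0)-[*c,z]).round(1) if k.any() else None)
    return p,im,d,Q
E
python3 - <<'E'
from h import *
go(418.2,-203.7,27,np.radians(-20.26)); look(); print("top"); look("top",("w500",)); go(418.2,-203.7,27,np.radians(-20.26))
E
```

```text
pose [ 416.4 -208.3  154.3] yaw -20.81 t 7.0 grip 45.9 F [ 0.5  0.  -0.1] q6 1.31
total shares xyz [ 1.000e-04 -9.900e-03  2.545e-01] turn -0.0061 (shift in axes after turn)
w500 0 off by None
w200 471 off by [ 0.1 -0.8 -1. ]
w100 193 off by [ 0.5 -1.8 -1.5]
w50 182 off by [-0.5 -1.1 -1.2]
va 655 off by [-0.1 -0.6 -0. ]
vb 538 off by [ 0.6  0.1 -0.2]
top
w500 139 off by [1.2 0.7 0.5]
w200 0 off by None
w100 43 off by [-0.1  0.8  0.7]
w50 31 off by [-0.5  0.6  0.3]
va 1 off by [ 4.8 -7.5  2.3]
vb 0 off by None
pose [ 416.  -204.1  153.9] yaw -20.66 t 7.1 grip 46.0 F [-0.5  1.6 -0.1] q6 1.31
total shares xyz [ 0.0038 -0.0022  0.2538] turn -0.0044 (shift in axes after turn)
```

w500 is seated, within about 1 mm. Next is w200.

Request:
{"method": "step_arm", "body": {"deltas": [[0.5, 0.004, -0.001, 0.05, -0.004], [0.5, 0, 0, 0.07, 0], [0.5, 0, 0, 0.07, 0], [0.5, 0, 0, 0.04, 0], [0.5, 0, 0, 0.024, 0], [0.5, 0, 0, 0, 0], [0.5, 0, 0, 0, 0]]}}

```text
time: 7.8
tool_pos: [418.8, -202.8, 27.5]
tcp_rot: [-3.141, 0.0, -0.35]
contact_force: [0.4, -0.6, -0.4]
grip_width: 45.8
finger_force: 0.0
```

Request:
{"method": "step_arm", "body": {"deltas": [[0.1, 0, 0, 0, 0], [0.1, 0, 0, 0, 0], [0.1, 0, 0, 0, 0], [0.1, 0, 0, 0, 0]]}}

```text
time: 8.2
tool_pos: [418.9, -204.1, 27.9]
tcp_rot: [3.141, -0.001, -0.352]
contact_force: [-0.2, 0.4, 6.6]
grip_width: 26.8
finger_force: 30.0
```

Request:
{"method": "step_arm", "body": {"deltas": [[0.1, 0, 0, -0.03, 0], [0.1, 0, 0, -0.06, 0], [0.1, 0, 0, -0.07, 0], [0.1, 0, 0, -0.06, 0], [0.1, -0.0131, -0.0844, 0, 0], [0.1, -0.0131, -0.0844, 0, 0], [0.1, -0.0131, -0.0844, 0, 0], [0.1, -0.0131, -0.0844, 0, 0]]}}

```text
time: 9.0
tool_pos: [451.8, -34.8, 137.2]
tcp_rot: [3.142, 0.0, -0.353]
contact_force: [0.6, -0.3, -2.1]
grip_width: 26.7
finger_force: 30.0
```

Request:
{"method": "step_arm", "body": {"deltas": [[0.1, -0.0131, -0.0844, 0, 0], [0.1, -0.0131, -0.0844, 0, 0], [0.1, -0.0131, -0.0844, 0, 0], [0.1, -0.0131, -0.0844, 0, 0], [0.1, 0, 0, 0, 0], [0.1, 0, 0, 0, 0], [0.1, 0, 0, 0, 0]]}}

```text
time: 9.7
tool_pos: [485.1, 130.4, 136.9]
tcp_rot: [3.141, 0.001, -0.352]
contact_force: [-0.1, 0.3, -3.2]
grip_width: 26.8
finger_force: 30.0
```

```bash
python3 - <<'E'
from h import *
go(486.2,131.4,42,np.radians(-20.26))
for i in range(3): bot.capture("wrist"); go(486.2,131.4,42,np.radians(-20.26))
E
```

```text
pose [485.1 130.4 136.9] yaw -20.18 t 9.7 grip 26.8 F [-0.1  0.3 -3.2] q6 2.03
total shares xyz [ 0.0013 -0.0026  0.1898] turn 0.0008 (shift in axes after turn)
pose [485.3 130.1 137. ] yaw -20.23 t 9.75 grip 27.0 F [-0.1  0.8 -2.2] q6 2.03
total shares xyz [ 0.0008 -0.003   0.19  ] turn 0.0003 (shift in axes after turn)
pose [485.4 130.  137.1] yaw -20.25 t 9.8 grip 27.0 F [-0.2 -0.9 -1.6] q6 2.03
total shares xyz [ 0.0006 -0.0031  0.1902] turn 0.0001 (shift in axes after turn)
pose [485.5 130.  137.1] yaw -20.27 t 9.85 grip 26.6 F [-0.2  0.9 -1.5] q6 2.03
total shares xyz [ 0.0003 -0.0031  0.1903] turn -0.0001 (shift in axes after turn)
```

Request:
{"method": "step_arm", "body": {"deltas": [[0.1, 0.001, -0.003, 0.06, 0], [0.1, 0, 0, 0.06, 0], [0.1, 0, 0, 0.04, 0], [0.1, 0, 0, 0.018, 0], [0.1, 0, 0, 0.008, 0], [0.1, 0, 0, 0.005, 0], [0.1, 0, 0, 0, 0], [0.1, 0, 0, 0, 0]]}}

```text
time: 10.65
tool_pos: [487.2, 132.5, 42.5]
tcp_rot: [-3.141, -0.002, -0.352]
contact_force: [-0.7, 0.3, -1.3]
grip_width: 26.8
finger_force: 30.0
```

Request:
{"method": "step_arm", "body": {"deltas": [[0.45, 0, 0, 0, 0], [0.45, 0, 0, 0, 0], [0.45, 0, 0, 0, 0]]}}

```text
time: 10.95
tool_pos: [486.9, 132.5, 42.1]
tcp_rot: [-3.141, -0.001, -0.352]
contact_force: [-0.3, 0.6, 0.1]
grip_width: 40.7
finger_force: 0.0
```

Request:
{"method": "step_arm", "body": {"deltas": [[0.45, 0, 0, -0.04, 0], [0.45, 0, 0, -0.08, 0], [0.45, 0, 0, -0.08, 0], [0.45, 0.0219, 0.0896, 0, 0], [0.45, 0.0219, 0.0896, 0, 0], [0.45, 0.0219, 0.0896, 0, 0], [0.45, 0.0219, 0.0896, 0, 0], [0.45, 0, 0, 0, 0]]}}

```text
time: 11.75
tool_pos: [465.8, -55.5, 142.1]
tcp_rot: [3.14, -0.001, -0.357]
contact_force: [-0.2, 0.9, 0.1]
grip_width: 41.5
finger_force: 0.0
```

Request:
{"method": "step_arm", "body": {"deltas": [[0.45, 0, 0, 0, 0], [0.45, 0, 0, 0, 0]]}}

```text
time: 11.95
tool_pos: [466.0, -50.1, 141.8]
tcp_rot: [-3.141, 0.0, -0.351]
contact_force: [-0.3, 0.0, 0.1]
grip_width: 41.3
finger_force: 0.0
```

```bash
python3 - <<'E'
from h import *
look(); print("top"); look("top",("w500","w200")); go(465.6,-51.6,26,np.radians(-20.26))
E
```

```text
w500 0 off by None
w200 0 off by None
w100 302 off by [ 0.8  0.2 -1.1]
w50 198 off by [ 0.2  0.7 -0.8]
va 591 off by [ 0.2  1.3 -0.3]
vb 323 off by [ 0.8  1.7 -0.4]
top
w500 143 off by [1.1 0.5 0.2]
w200 75 off by [-0.2  2.1  0.1]
w100 7 off by [-4.9  2.9 -1.1]
w50 12 off by [ 2.2 -0.8  0.7]
va 0 off by None
vb 101 off by [-0.1  1.2  1.2]
pose [466.1 -49.6 141.7] yaw -20.04 t 12.05 grip 41.2 F [ 0.3  0.4 -0.2] q6 1.65
total shares xyz [0.0005 0.0041 0.2314] turn 0.0025 (shift in axes after turn)
```

Request:
{"method": "step_arm", "body": {"deltas": [[0.45, 0.0005, 0.003, 0.05, 0.002], [0.45, 0, 0, 0.07, 0], [0.45, 0, 0, 0.06, 0], [0.45, 0, 0, 0.035, 0], [0.45, 0, 0, 0.016, 0], [0.45, 0, 0, 0, 0], [0.45, 0, 0, 0, 0]]}}

```text
time: 12.75
tool_pos: [466.3, -52.0, 26.9]
tcp_rot: [-3.142, -0.001, -0.354]
contact_force: [0.4, -0.4, 0.4]
grip_width: 41.3
finger_force: 0.0
```

Request:
{"method": "step_arm", "body": {"deltas": [[0.1, 0, 0, 0, 0], [0.1, 0, 0, 0, 0], [0.1, 0, 0, 0, 0], [0.1, 0, 0, 0, 0]]}}

```text
time: 13.15
tool_pos: [466.1, -52.5, 26.8]
tcp_rot: [-3.142, -0.001, -0.355]
contact_force: [-1.0, 0.8, 5.3]
grip_width: 20.4
finger_force: 30.0
```

Request:
{"method": "step_arm", "body": {"deltas": [[0.1, 0, 0, -0.04, 0], [0.1, 0, 0, -0.09, 0], [0.1, 0, 0, -0.09, 0], [0.1, -0.0023, -0.0895, 0, 0], [0.1, -0.0023, -0.0895, 0, 0], [0.1, -0.0023, -0.0895, 0, 0], [0.1, -0.0023, -0.0895, 0, 0], [0.1, 0, 0, 0, 0]]}}

```text
time: 13.95
tool_pos: [524.5, 121.6, 136.1]
tcp_rot: [-3.14, -0.001, -0.35]
contact_force: [0.0, -0.6, -1.0]
grip_width: 20.6
finger_force: 30.0
```

Request:
{"method": "step_arm", "body": {"deltas": [[0.1, 0, 0, 0, 0], [0.1, 0, 0, 0, 0]]}}

```text
time: 14.15
tool_pos: [523.0, 116.3, 135.9]
tcp_rot: [3.141, 0.001, -0.355]
contact_force: [-0.6, -0.9, -0.8]
grip_width: 20.3
finger_force: 30.0
```

```bash
python3 - <<'E'
from h import *
for i in range(3): bot.capture("wrist"); go(523.7,117.6,40,np.radians(-20.26))
E
```

```text
pose [523.1 116.  136. ] yaw -20.4 t 14.2 grip 20.3 F [-0.3  0.1 -1.2] q6 2.0
total shares xyz [-1.000e-04 -3.400e-03  1.921e-01] turn -0.0016 (shift in axes after turn)
pose [523.3 115.8 136.2] yaw -20.43 t 14.25 grip 20.4 F [ 0.3  0.6 -1.7] q6 2.0
total shares xyz [-0.0004 -0.0036  0.1923] turn -0.0019 (shift in axes after turn)
pose [523.4 115.9 136.2] yaw -20.44 t 14.3 grip 21.1 F [-0.7  0.1 -1. ] q6 2.0
total shares xyz [-0.0006 -0.0035  0.1924] turn -0.002 (shift in axes after turn)
```

Request:
{"method": "step_arm", "body": {"deltas": [[0.1, -0.0005, -0.003, 0.06, -0.002], [0.1, 0, 0, 0.06, 0], [0.1, 0, 0, 0.04, 0], [0.1, 0, 0, 0.018, 0], [0.1, 0, 0, 0.008, 0], [0.1, 0, 0, 0.0055, 0], [0.1, 0, 0, 0, 0], [0.1, 0, 0, 0, 0]]}}

```text
time: 15.1
tool_pos: [524.4, 118.5, 41.3]
tcp_rot: [-3.141, -0.001, -0.352]
contact_force: [-0.4, -0.2, -0.3]
grip_width: 20.8
finger_force: 30.0
```

Request:
{"method": "step_arm", "body": {"deltas": [[0.4, 0, 0, 0, 0], [0.4, 0, 0, 0, 0], [0.4, 0, 0, 0, 0]]}}

```text
time: 15.4
tool_pos: [524.1, 118.6, 40.8]
tcp_rot: [-3.141, -0.001, -0.352]
contact_force: [0.4, -0.8, -0.1]
grip_width: 36.4
finger_force: 0.0
```

Request:
{"method": "step_arm", "body": {"deltas": [[0.4, 0, 0, -0.04, 0], [0.4, 0, 0, -0.08, 0], [0.4, 0, 0, -0.08, 0], [0.4, 0.0075, 0.0867, 0, 0], [0.4, 0.0075, 0.0867, 0, 0], [0.4, 0.0075, 0.0867, 0, 0], [0.4, 0.0075, 0.0867, 0, 0], [0.4, 0.0075, 0.0867, 0, 0]]}}

```text
time: 16.2
tool_pos: [466.2, -92.8, 140.8]
tcp_rot: [3.142, -0.001, -0.351]
contact_force: [0.9, 0.0, -0.4]
grip_width: 37.0
finger_force: 0.0
```

Request:
{"method": "step_arm", "body": {"deltas": [[0.4, 0.0075, 0.0867, 0, 0], [0.4, 0, 0, 0, 0], [0.4, 0, 0, 0, 0], [0.4, 0, 0, 0, 0]]}}

```text
time: 16.6
tool_pos: [455.5, -132.6, 140.5]
tcp_rot: [-3.141, 0.0, -0.351]
contact_force: [0.4, 0.6, 0.2]
grip_width: 36.4
finger_force: 0.0
```

```bash
python3 - <<'E'
from h import *
look(); print("top"); look("top",("w500","w200","w100")); go(455,-134.3,25,np.radians(-20.26))
E
```

```text
w500 0 off by None
w200 0 off by None
w100 0 off by None
w50 191 off by [ 0.  -0.3 -1. ]
va 728 off by [ 0.3  0.3 -0. ]
vb 439 off by [ 1.   1.1 -0.3]
top
w500 138 off by [1.3 0.6 0.3]
w200 74 off by [-0.   1.9 -0.1]
w100 49 off by [-0.2  1.8  0.2]
w50 0 off by None
va 0 off by None
vb 0 off by None
pose [ 455.7 -132.2  140.5] yaw -20.04 t 16.7 grip 36.9 F [ 0.  -0.7 -0.1] q6 1.48
total shares xyz [2.00e-04 4.50e-03 2.31e-01] turn 0.0024 (shift in axes after turn)
```

Request:
{"method": "step_arm", "body": {"deltas": [[0.4, 0, 0.0035, 0.05, 0.002], [0.4, 0, 0, 0.07, 0], [0.4, 0, 0, 0.06, 0], [0.4, 0, 0, 0.035, 0], [0.4, 0, 0, 0.016, 0], [0.4, 0, 0, 0, 0], [0.4, 0, 0, 0, 0]]}}

```text
time: 17.4
tool_pos: [455.5, -134.8, 25.6]
tcp_rot: [3.141, -0.001, -0.354]
contact_force: [-0.4, -0.5, 0.4]
grip_width: 36.5
finger_force: 0.0
```

Request:
{"method": "step_arm", "body": {"deltas": [[0.05, 0, 0, 0, 0], [0.05, 0, 0, 0, 0], [0.05, 0, 0, 0, 0], [0.05, 0, 0, 0, 0]]}}

```text
time: 17.8
tool_pos: [455.1, -135.2, 25.5]
tcp_rot: [3.141, -0.001, -0.355]
contact_force: [-0.4, 0.1, 4.9]
grip_width: 16.2
finger_force: 30.0
```

Request:
{"method": "step_arm", "body": {"deltas": [[0.05, 0, 0, -0.04, 0], [0.05, 0, 0, -0.085, 0], [0.05, 0, 0, -0.085, 0], [0.05, 0.0039, -0.087, 0, 0], [0.05, 0.0039, -0.087, 0, 0], [0.05, 0.0039, -0.087, 0, 0], [0.05, 0.0039, -0.087, 0, 0], [0.05, 0.0039, -0.087, 0, 0]]}}

```text
time: 18.6
tool_pos: [539.8, 67.2, 130.0]
tcp_rot: [3.141, -0.0, -0.355]
contact_force: [0.9, -0.8, -0.2]
grip_width: 16.4
finger_force: 30.0
```

Request:
{"method": "step_arm", "body": {"deltas": [[0.05, 0.0039, -0.087, 0, 0], [0.05, 0, 0, 0, 0], [0.05, 0, 0, 0, 0], [0.05, 0, 0, 0, 0]]}}

```text
time: 19.0
tool_pos: [555.9, 104.9, 129.7]
tcp_rot: [3.141, 0.001, -0.355]
contact_force: [0.6, 0.2, -0.5]
grip_width: 16.3
finger_force: 30.0
```

```bash
python3 - <<'E'
from h import *
for i in range(3): bot.capture("wrist"); go(556.6,106.2,39,np.radians(-20.26))
E
```

```text
pose [556.  104.6 129.8] yaw -20.4 t 19.05 grip 16.5 F [-0.5 -0.1 -0. ] q6 1.98
total shares xyz [ 0.     -0.0035  0.1816] turn -0.0016 (shift in axes after turn)
pose [556.1 104.4 130. ] yaw -20.43 t 19.1 grip 16.0 F [ 0.3 -0.3 -0.5] q6 1.98
total shares xyz [-0.0003 -0.0036  0.1819] turn -0.0018 (shift in axes after turn)
pose [556.2 104.5 130. ] yaw -20.44 t 19.15 grip 16.4 F [ 0.2 -0.6 -0.7] q6 1.98
total shares xyz [-0.0004 -0.0035  0.1821] turn -0.0019 (shift in axes after turn)
```

Request:
{"method": "step_arm", "body": {"deltas": [[0.05, -0.0005, -0.003, 0.06, -0.002], [0.05, 0, 0, 0.06, 0], [0.05, 0, 0, 0.03, 0], [0.05, 0, 0, 0.018, 0], [0.05, 0, 0, 0.008, 0], [0.05, 0, 0, 0.005, 0], [0.05, 0, 0, 0, 0], [0.05, 0, 0, 0, 0]]}}

```text
time: 19.95
tool_pos: [557.2, 107.1, 40.2]
tcp_rot: [-3.141, -0.001, -0.352]
contact_force: [-0.4, -0.4, -0.2]
grip_width: 16.5
finger_force: 30.0
```

Request:
{"method": "step_arm", "body": {"deltas": [[0.35, 0, 0, 0, 0], [0.35, 0, 0, 0, 0], [0.35, 0, 0, 0, 0]]}}

```text
time: 20.25
tool_pos: [556.9, 107.2, 39.7]
tcp_rot: [-3.141, -0.001, -0.352]
contact_force: [0.1, 0.0, -0.1]
grip_width: 31.0
finger_force: 0.0
```

All four weights are released. I'll lift, move to the cover and turn to yaw 1.5 rad for the cover grasp, so that joint 6 stays in range through the -142° turn.

Request:
{"method": "step_arm", "body": {"deltas": [[0.35, 0, 0, -0.05, 0], [0.35, 0, 0, -0.09, 0], [0.5, 0, 0, -0.09, 0], [0.5, 0, 0, -0.03, 0], [0.5, -0.0678, -0.0424, 0, 0], [0.5, -0.0678, -0.0424, 0, 0], [0.5, -0.0678, -0.0424, 0, 0], [0.5, -0.0678, -0.0424, 0, 0]]}}

```text
time: 21.05
tool_pos: [457.6, 234.4, 169.7]
tcp_rot: [-3.141, -0.0, -0.352]
contact_force: [-0.3, 0.1, 0.5]
grip_width: 46.0
finger_force: 0.0
```

Request:
{"method": "step_arm", "body": {"deltas": [[0.5, -0.0678, -0.0424, 0, 0], [0.5, -0.0678, -0.0424, 0, 0], [0.5, -0.0678, -0.0424, 0, 0], [0.5, 0, 0, 0, -0.09], [0.5, 0, 0, 0, -0.09], [0.5, 0, 0, 0, -0.09], [0.5, 0, 0, 0, -0.09], [0.5, 0, 0, 0, -0.09]]}}

```text
time: 21.85
tool_pos: [385.0, 328.3, 169.6]
tcp_rot: [3.142, -0.0, 0.361]
contact_force: [0.9, -0.3, -0.6]
grip_width: 45.9
finger_force: 0.0
```

Request:
{"method": "step_arm", "body": {"deltas": [[0.5, 0, 0, 0, -0.091], [0.5, 0, 0, 0, -0.091], [0.5, 0, 0, 0, -0.091], [0.5, 0, 0, 0, -0.091], [0.5, 0, 0, 0, -0.091], [0.5, 0, 0, 0, -0.091], [0.5, 0, 0, 0, -0.091], [0.5, 0, 0, 0, -0.091]]}}

```text
time: 22.65
tool_pos: [385.0, 328.2, 169.5]
tcp_rot: [3.141, -0.0, 1.505]
contact_force: [-0.3, 0.0, -0.0]
grip_width: 46.1
finger_force: 0.0
```

```bash
python3 - <<'E'
from h import *
bot.capture("top"); go(385.4,328.3,96)
p,im,d,Q=look(placed=("w500","w200","w100","w50"),name="w3")
print("top")
pt,imt,dt,Qt=look("top",("w500","w200","w100","w50"),name="t3")
k=(np.hypot(Q[...,0]-385,Q[...,1]-328)<16)&(Q[...,2]>100)&(Q[...,2]<112)&(d>0); print("knob wrist",k.sum(),Q[k].mean(0) if k.any() else 0, wproj(p,[385.4,328.3,105]))
P=np.load("P.npy"); k=(np.hypot(P[...,0]-385,P[...,1]-328)<16)&(P[...,2]>100)&(P[...,2]<112); print("knob top0",k.sum(),P[k].mean(0))
go(385.4,328.3,96)
E
```

```text
pose [385.  328.2 169.5] yaw 86.62 t 22.7 grip 45.8 F [ 0.1 -0.4 -0.8] q6 0.61
total shares xyz [0.0002 0.0008 0.147 ] turn 0.0 (shift in axes after turn)
w500 0 off by None
w200 0 off by None
w100 0 off by None
w50 0 off by None
va 0 off by None
vb 0 off by None
top
w500 137 off by [1.4 0.7 0.2]
w200 77 off by [-0.1  1.9 -0.1]
w100 49 off by [-0.1  1.8  0.1]
w50 33 off by [-0.7  2.4  0.4]
va 98 off by [-0.1  0.9  0.6]
vb 103 off by [-0.2  0.7  0.8]
knob wrist 1142 [384.93494976 329.74589462 104.45270784] [[321.98858715 268.19132887]]
knob top0 163 [385.41783336 326.88827983 105.56369778]
pose [385.1 328.2 169.5] yaw 85.69 t 22.8 grip 45.8 F [-0.8 -0.2  0.3] q6 0.63
total shares xyz [0.0002 0.0007 0.1471] turn 0.0 (shift in axes after turn)
```

View pics/w3.png

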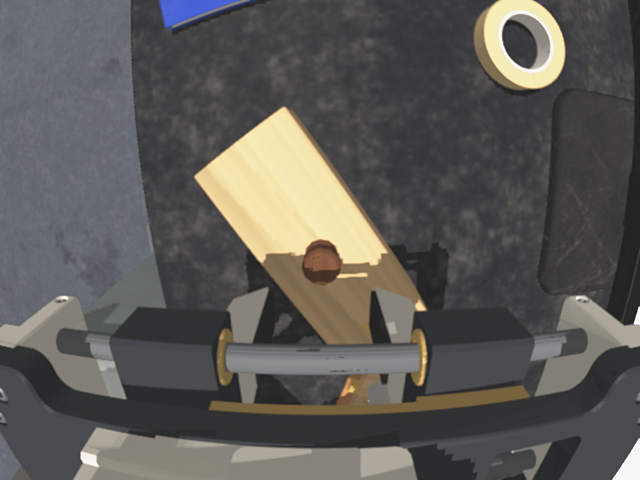

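All four weights are seated to within 0.5 mm in height and both vials are unmoved. The cover knob at (322,262) lies between the jaws, so I'll grasp it.

Request:
{"method": "step_arm", "body": {"deltas": [[0.5, 0, 0.0007, 0.05, 0], [0.5, 0, 0, 0.05, 0], [0.5, 0, 0, 0.03, 0], [0.5, 0, 0, 0.016, 0], [0.5, 0, 0, 0, 0], [0.5, 0, 0, 0, 0]]}}

```text
time: 23.4
tool_pos: [385.8, 328.5, 97.0]
tcp_rot: [3.141, -0.001, 1.497]
contact_force: [0.5, 0.4, 0.3]
grip_width: 46.2
finger_force: 0.0
```

Request:
{"method": "step_arm", "body": {"deltas": [[0.1, 0, 0, 0, 0], [0.1, 0, 0, 0, 0], [0.1, 0, 0, 0, 0], [0.1, 0, 0, 0, 0]]}}

```text
time: 23.8
tool_pos: [385.5, 328.3, 96.8]
tcp_rot: [3.141, -0.0, 1.499]
contact_force: [-1.7, -0.3, 3.3]
grip_width: 22.5
finger_force: 30.0
```

Request:
{"method": "step_arm", "body": {"deltas": [[0.1, 0, 0, -0.02, 0], [0.1, 0, 0, -0.04, 0], [0.1, 0, 0, -0.06, 0], [0.1, 0, 0, -0.06, 0], [0.1, 0, 0, -0.04, 0], [0.1, 0, 0, -0.02, 0], [0.1, 0, 0, 0, 0]]}}

```text
time: 24.5
tool_pos: [385.8, 328.4, 217.6]
tcp_rot: [3.14, -0.001, 1.499]
contact_force: [0.4, 1.0, -2.6]
grip_width: 22.9
finger_force: 30.0
```

Request:
{"method": "step_arm", "body": {"deltas": [[0.1, -0.025, 0.0161, 0, 0.02], [0.1, -0.0525, 0.0338, 0, 0], [0.1, -0.0525, 0.0338, 0, 0], [0.1, -0.0525, 0.0338, 0, 0], [0.1, -0.0525, 0.0338, 0, 0], [0.1, -0.0525, 0.0338, 0, 0], [0.1, -0.0525, 0.0338, 0, 0], [0.1, -0.04, 0.025, 0, 0.02]]}}

```text
time: 25.3
tool_pos: [487.5, 124.2, 214.8]
tcp_rot: [-3.139, 0.001, 1.433]
contact_force: [0.7, 2.0, -2.8]
grip_width: 22.5
finger_force: 30.0
```

Request:
{"method": "step_arm", "body": {"deltas": [[0.1, 0, 0, 0, 0.05], [0.1, 0, 0, 0, 0.08], [0.1, 0, 0, 0, 0.09], [0.1, 0, 0, 0, 0.09], [0.1, 0, 0, 0, 0.09], [0.1, 0, 0, 0, 0.09], [0.1, 0, 0, 0, 0.09], [0.1, 0, 0, 0, 0.09]]}}

```text
time: 26.1
tool_pos: [486.8, 125.8, 214.8]
tcp_rot: [-3.141, 0.003, 0.376]
contact_force: [-0.2, 0.4, -2.2]
grip_width: 22.9
finger_force: 30.0
```

Request:
{"method": "step_arm", "body": {"deltas": [[0.1, 0, 0, 0, 0.09], [0.1, 0, 0, 0, 0.09], [0.1, 0, 0, 0, 0.09], [0.1, 0, 0, 0, 0.09], [0.1, 0, 0, 0, 0.09], [0.1, 0, 0, 0, 0.09], [0.1, 0, 0, 0, 0.09], [0.1, 0, 0, 0, 0.09]]}}

```text
time: 26.9
tool_pos: [486.8, 125.8, 214.8]
tcp_rot: [3.139, 0.002, -0.755]
contact_force: [0.2, -1.3, -1.8]
grip_width: 22.9
finger_force: 30.0
```

Request:
{"method": "step_arm", "body": {"deltas": [[0.1, 0, 0, 0, 0.08], [0.1, 0, 0, 0, 0.05], [0.1, 0, 0, 0, 0.022], [0.1, 0, 0, 0, 0], [0.1, 0, 0, 0, 0], [0.1, 0, 0, 0, 0]]}}

```text
time: 27.5
tool_pos: [487.3, 126.5, 215.9]
tcp_rot: [3.141, 0.0, -0.986]
contact_force: [-0.2, -0.3, -2.5]
grip_width: 22.8
finger_force: 30.0
```

```bash
python3 - <<'E'
from h import *
p=bot.camera_params("wrist"); im,d=bot.capture("wrist"); cv2.imwrite("pics/w4.png",im[:,:,::-1])
pt=bot.camera_params("top"); it,dt=bot.capture("top"); cv2.imwrite("pics/t4.png",it[:,:,::-1])
sc,ds=bot.capture("scene"); cv2.imwrite("pics/s4.png",sc[:,:,::-1])
go(494.4,129,106)
Q=wcloud(p,d); k=(d>0)&(abs(Q[...,2]-200)<10)&(np.hypot(Q[...,0]-494,Q[...,1]-129)<110)
print("wrist roof",k.sum(),cv2.minAreaRect(Q[k][:,:2].astype(np.float32)),np.median(Q[k][:,2]))
v,u=np.mgrid[0:480,0:640]; Q=unproj(pt,u,v,dt); k=(dt>0)&(abs(Q[...,2]-200)<10)&(np.hypot(Q[...,0]-494,Q[...,1]-129)<110)
print("top roof",k.sum(),cv2.minAreaRect(Q[k][:,:2].astype(np.float32)))
E
```

```text
pose [487.5 126.8 216.3] yaw -56.5 t 27.65 grip 22.9 F [-0.1  0.2 -3.1] q6 2.66
total shares xyz [ 0.0039 -0.0141  0.2206] turn 0.0 (shift in axes after turn)
wrist roof 31239 ((500.2486572265625, 122.9326171875), (76.9792251586914, 160.78282165527344), 69.99421691894531) 198.71056957056933
top roof 1320 ((488.04193115234375, 128.53013610839844), (65.49531555175781, 196.0888214111328), 59.831077575683594)
```

View pics/w4.png

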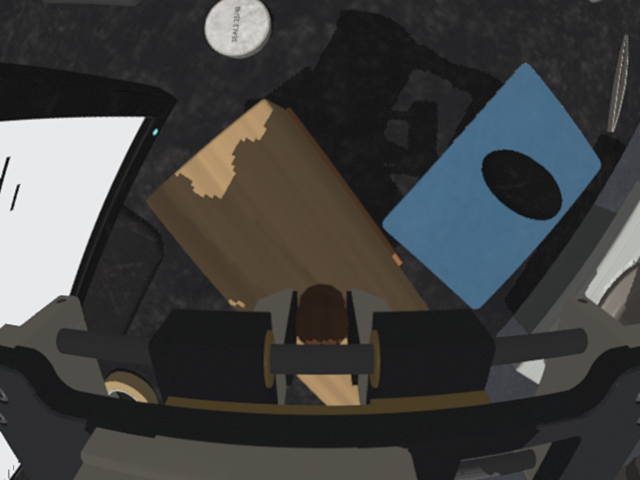

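View pics/s4.png

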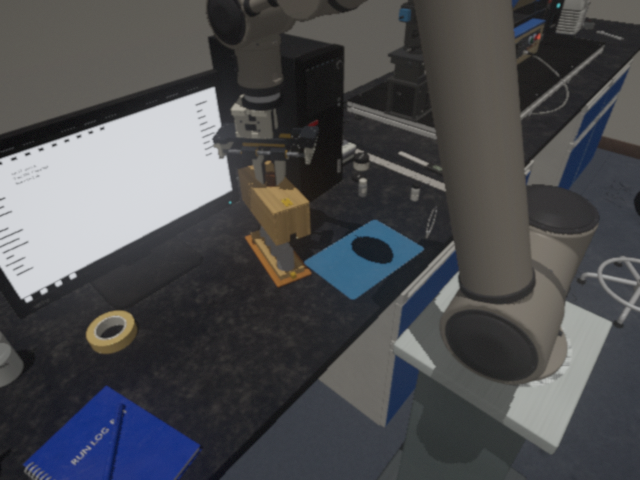

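The scene view shows the cover hanging level over the block with its notch end (brass plate) at the key end. In the wrist frame its yaw matches the block's to 0.4°, and the cover centre coincides with the TCP to about 1 mm. I'll correct and lower to just above the block top.

Request:
{"method": "step_arm", "body": {"deltas": [[0.1, 0.0037, -0.0136, 0.02, 0.003], [0.1, 0, 0, 0.04, 0], [0.1, 0, 0, 0.05, 0], [0.1, 0, 0, 0.04, 0], [0.1, 0, 0, 0.02, 0], [0.1, 0, 0, 0.006, 0], [0.1, 0, 0, 0, 0], [0.1, 0, 0, 0, 0]]}}

```text
time: 28.45
tool_pos: [494.9, 129.1, 129.3]
tcp_rot: [-3.14, -0.001, -0.991]
contact_force: [-0.2, -0.4, -3.0]
grip_width: 22.9
finger_force: 30.0
```

```bash
python3 - <<'E'
from h import *
for i in range(3):
    p=bot.camera_params("wrist"); im,d=bot.capture("wrist"); go(494.2,129,106)
cv2.imwrite("pics/w5.png",im[:,:,::-1])
Q=wcloud(p,d); 
for z,r in ((113,9),(9,4)):
    k=(d>0)&(abs(Q[...,2]-z)<r)&(np.hypot(Q[...,0]-494,Q[...,1]-129)<112)
    q=Q[k]
    a=np.radians(69.7); e=np.array([np.sin(a),-np.cos(a)]); n=np.array([np.cos(a),np.sin(a)])
    r_=(q[:,:2]-[494.2,129]); print(z,k.sum(),cv2.minAreaRect(q[:,:2].astype(np.float32)),"e",np.percentile(r_@e,[.5,99.5]),"n",np.percentile(r_@n,[.5,99.5]),np.median(q[:,2]))
E
```

```text
pose [494.9 129.2 129.4] yaw -56.78 t 28.5 grip 22.6 F [ 0.6 -0.  -2.1] q6 2.67
total shares xyz [-0.0005  0.0013  0.0467] turn 0.0 (shift in axes after turn)
pose [494.8 129.1 129.4] yaw -56.78 t 28.55 grip 23.0 F [-0.2  0.3 -3.2] q6 2.67
total shares xyz [-0.0005  0.0012  0.0467] turn 0.0 (shift in axes after turn)
pose [494.7 129.1 129.3] yaw -56.78 t 28.6 grip 23.0 F [ 1.1  0.3 -3.1] q6 2.67
total shares xyz [-0.0004  0.001   0.0465] turn 0.0 (shift in axes after turn)
113 31162 ((507.81268310546875, 125.34648132324219), (76.58967590332031, 160.68260192871094), 69.60453033447266) e [-57.93547788  93.42048223] n [-36.70390163  38.34564601] 112.28783550840615
9 2069 ((480.8050231933594, 92.78639221191406), (7.37851619720459, 193.3598175048828), 69.38441467285156) e [-95.04052666  95.50793885] n [-41.86358617 -35.16549075] 8.6867836683686
```

View pics/w5.png

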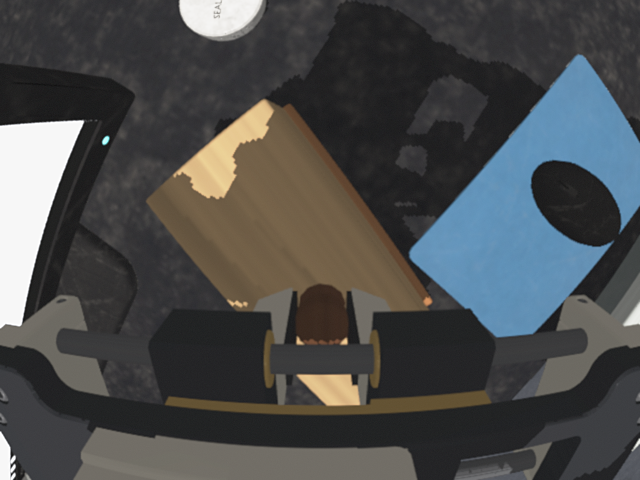

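The wrist view shows the cover above the block with the base edge even along its visible side. It sits about 1 mm off laterally, so I'll correct that and lower.

Request:
{"method": "step_arm", "body": {"deltas": [[0.1, 0.0012, 0.0018, 0, 0], [0.1, 0, 0, 0.01, 0], [0.1, 0, 0, 0.01, 0], [0.1, 0, 0, 0.01, 0], [0.1, 0, 0, 0.008, 0], [0.1, 0, 0, 0.004, 0], [0.1, 0, 0, 0, 0]]}}

```text
time: 29.3
tool_pos: [493.6, 128.0, 107.0]
tcp_rot: [3.141, 0.0, -0.991]
contact_force: [-0.1, -0.6, -2.4]
grip_width: 23.1
finger_force: 30.0
```

Request:
{"method": "step_arm", "body": {"deltas": [[0.1, 0, 0, 0.002, 0], [0.1, 0, 0, 0, 0], [0.1, 0, 0, 0, 0], [0.45, 0, 0, 0, 0], [0.45, 0, 0, 0, 0], [0.45, 0, 0, 0, 0]]}}

```text
time: 29.9
tool_pos: [494.1, 128.1, 106.8]
tcp_rot: [-3.141, -0.0, -0.991]
contact_force: [-0.1, 0.3, 1.3]
grip_width: 40.0
finger_force: 0.0
```

Request:
{"method": "step_arm", "body": {"deltas": [[0.45, 0, 0, -0.04, 0], [0.45, 0, 0, -0.08, 0], [0.45, 0, 0, -0.08, 0], [0.45, 0.08, 0, 0, 0], [0.45, 0.08, 0, 0, 0], [0.45, 0.08, 0, 0, 0], [0.45, 0.08, 0, 0, 0], [0.45, 0, 0, 0, 0]]}}

```text
time: 30.7
tool_pos: [583.5, -9.9, 206.2]
tcp_rot: [-3.141, -0.002, -0.995]
contact_force: [-0.1, 0.3, 0.2]
grip_width: 40.9
finger_force: 0.0
```

```bash
python3 - <<'E'
from h import *
pt=bot.camera_params("top"); it,dt=bot.capture("top"); sc,ds=bot.capture("scene"); cv2.imwrite("pics/s6.png",cv2.resize(sc[160:360,180:440],None,fx=3,fy=3)[:,:,::-1]); cv2.imwrite("pics/t6.png",it[:,:,::-1])
v,u=np.mgrid[0:480,0:640]; Q=unproj(pt,u,v,dt)
for z,r,n in ((89,8,"roof"),(114,6,"knob")):
    k=(dt>0)&(abs(Q[...,2]-z)<r)&(np.hypot(Q[...,0]-494,Q[...,1]-129)<115)
    print(n,k.sum(),cv2.minAreaRect(Q[k][:,:2].astype(np.float32)),np.median(Q[k][:,2]))
look("top")
E
```

```text
roof 2250 ((497.1510009765625, 136.846435546875), (61.98186492919922, 188.70741271972656), 70.3806381225586) 90.09937413759963
knob 149 ((493.470458984375, 130.2476348876953), (23.744720458984375, 21.33692169189453), 27.999845504760742) 114.93363301508862
w500 0 off by None
w200 0 off by None
w100 0 off by None
w50 0 off by None
va 101 off by [-0.3  0.8  0.9]
vb 105 off by [-0.1  0.9  0.9]
```

View pics/s6.png

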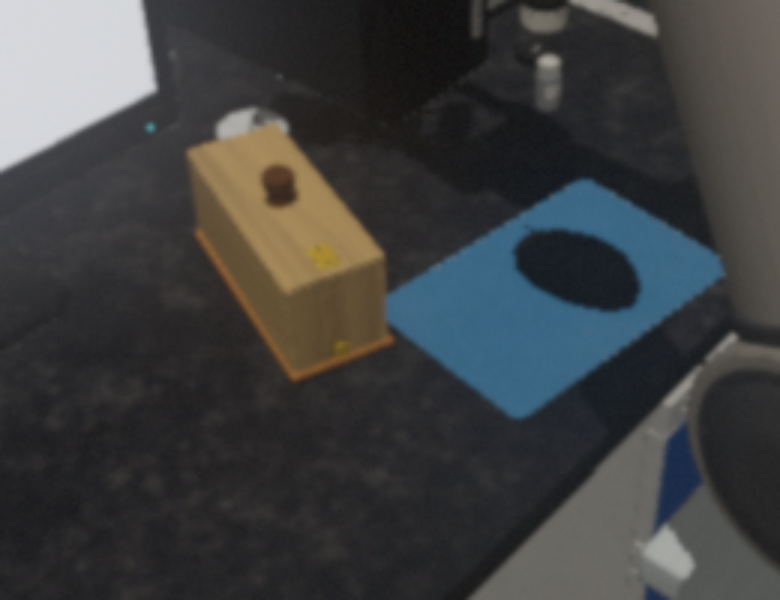

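The cover is fully down, with its roof at about 89 mm after the known bias. The brass key shows in the notch at (340,347), and the robot is clear. I'm handing in.

```bash
python3 -c "
from plant import bot
print(bot.close_job())"
```

```text
the job is handed in; nothing more can be done
None
```

I put all four weights in their own wells, set the cover fully down with its notch over the brass key, left both vials standing where they were, and handed the job in at about 31 s (no verdict was returned).

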